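# Swing the label printer to the next index notch

### The job

The label printer stands on an indexed swivel foot: turn it so that its label slot faces the label tray. Pull up the ring of its spring index pin, swing the printer round to the next notch on that side, and let the pin drop fully home there. The notch was set by hand, so feel for it and never force the pin sideways hard; then let go, and leave the tray, pen cup, stapler and note block standing where they are.

Things in the scene. Friction and masses are not known exactly. Their poses are not given: they have to be found in the camera images.
- base: Fixed black round swivel foot, 236 mm across; origin on the swivel axis at desk height, z up. On its -x side a steel index rim, an arc of 140 mm mid radius about the axis, 24 mm wide, its top 30 mm above the desk, with three notches; its smooth top runs on past the outer notches to the stops, so the pin can ride on it anywhere.
- first_notch (a point): Top of the first notch, where the pin starts: 140 mm from the axis on the base's -x axis, z 30 mm. All notches are 13 mm wide, 8.5 mm deep. The other two, one on either side, are cut in aluminium blocks clamped on by hand: 0.785 rad (45 deg) from the first, give or take 0.15 rad (21 mm along the rim), not the same on both sides. Feel for them.
- swivel (a joint): Turn of printer, aluminium plate (200 mm across, top z 42 mm) and tongue about base's axis, rad; 0 at the first notch, plus is anticlockwise from above, stops at +-1.0. Pushing it at the ring takes 1 to 2 N, 2 to 4 N with the pin riding on the rim, no spring. The slot points along base's x turned by q; the tongue with pin and ring points the opposite way: ring at (-0.14 cos q, -0.14 sin q) m in base's frame.
- plunger (a joint): Lift of the ring with its index pin, m: 0 fully home in a notch, 0.009 when the pin (10 mm thick, flat-ended) rides on the rim's top, 0.014 at the upper stop. A spring pushes it down with 6 N at 0, 10 N at 0.009 and 12 N at 0.014.
- ring (a point): Centre of the upright steel pull ring on the tongue, z 78 mm when home: 40 mm outside, bar 8 mm thick, hole 24 mm. Its faces look along the swing (its frame's y); x points to the swivel axis. Pinch it across its 8 mm from above, at the upper half. Under it is a bushing 18 mm across, top at z 56 mm. The printer's back is 65 mm from the ring's edge; its top is at z 127 mm.
- pin: The steel index pin below the ring, 10 mm across; origin at its flat tip, 21.5 mm above the desk when home. The pin and the notches bear a force of at most 20 N on the pin from the rim and its notches; ordinary riding under the spring takes about 10 N.
- slot (a point): Middle of the label slot on the printer's front face, 55 mm from the swivel axis, 94 mm above the desk; x points straight out of the slot. The printer is 110 x 110 mm, grey with a white lid; a paper label sticks out of the slot.
- tray_mid (a point): Centre of the loose, open, square label tray, 84 x 84 x 28 mm, half-way up; it stands about 0.19 m from the swivel axis, 45 deg to the left or to the right of the slot's first direction.
- pencup: Dark round pen cup, 76 mm across, 85 mm tall plus pens; origin under its centre. It stands at the place where the tray is not. Leave it.
- stapler: Black stapler, 130 x 34 x 51 mm; origin under its centre. Leave it.
- notes: Block of note paper, 80 x 80 x 35 mm; origin under its centre. Leave it.

How it is judged:
On the way, in this order (a step that is already met when the one before it is completed fails the run):
1. the ring is pulled up until the pin is clear of the first notch (value of joint plunger above 0.008 m), for 0.1 s.
2. the printer's slot faces the tray and the pin has dropped home in the notch there (value of joint plunger below 0.002 m and x of tray_mid in the frame of slot above 0.08 m and y of tray_mid in the frame of slot between -0.05 and 0.05 m), for 0.2 s.
At the end, for the whole second after the job is handed in: The pin is fully home in the notch on the tray's side (ring within 2 mm of its home height), the slot faces the tray (the tray's centre lies ahead of the slot, within 50 mm of its centre line) and the printer is at rest (all of step 2 and velocity of joint swivel between -0.05 and 0.05 rad/s); the robot touches nothing.
It fails at once if the index pin is forced against its rim or notches with more than 20 N (contact force between pin and anything else above 20 N).
It fails at once if the tray, pen cup, stapler or note block is moved by more than 20 mm (distance of any of tray_mid, pencup, stapler, notes from where it was at the start of the episode above 0.02 m).
It also fails if it takes over 48 s, if anything falls off the work surface, if the arm or the gripper's body presses on something with over 40 N, if the wrist force passes 120 N, or if a joint passes its speed limit or range.

### The arm

A 6-joint arm with a two-finger parallel gripper is mounted at the origin on the work surface. World frame = base frame: x ahead of the robot, y to its left, z up, the work surface at z = 0. Lengths are in m, angles in rad, forces in N, time in s.
With the tool pointing down it reaches from about 0.25 to 0.725 m from the base axis. Payload 4 kg.
Tool frame: the origin (TCP) lies midway between the tips of the shut fingers; the grasp point (between the pads) lies 19 mm behind it; z points along the fingers, y is the direction in which the jaws open and shut (so a half turn about z gives the same grasp; the last joint's range is limited). The gripper opens to 85 mm and grips with 20 to 120 N. Pads are 22 mm wide; open, the fingers measure 114 mm over their backs; the gripper's body (76 mm by 85 mm) begins 54 mm behind the grasp point. The pads swing forward as they close: fully open they stand 13 mm farther back than shut.
Start: joints at [-1.325, 0.241, 0.005, 1.335, 0, 1.571], TCP at [0.122, -0.485, 0.231] pointing down, gripper open.
Joint ranges: [-2.72, 2.72], [-1.05, 1.87], [-1.09, 1.28], [-1.99, 2.15], [-1.42, 1.44], [-3.14, 3.14]. Speed limits (rad/s): [2.79, 2.79, 3.14, 3.14, 3.14, 3.14].

### API

Orientations are given as a unit quaternion [x, y, z, w].
In Python, from workcell import bot gives the robot as it stands.
- The arm moves only by the shell command python3 -m inch 'ROWS'. ROWS is JSON, a list of rows, each a list of 5 numbers: the shift along the tool's x, y, z scaled (see below), then the turn about the tool's z scaled (see below), then the closure, from 0 (fully open) to 1 (shut). A call has 1 to 10 rows; each row is the pose to reach, as a shift and turn from the pose commanded when the call began, along the tool's axes at that moment; what a row does not reach only later rows make up. The controller multiplies each number of a shift by 100 cm and each number of a turn by 120 degrees. A row lasts 1/8 s, in which the tool goes at most 62.5 mm and 10.7 degrees, less where a joint would pass 70% of its speed; a pose out of reach is approached as far as the arm can. A call with a number of a shift or a turn outside -1 to 1 is refused whole. A call with a gripper value outside its range is refused whole. The fingers move at their own pace and stop on an object; the grip force is fixed at half the most. Time passes only in rows, so rows that repeat a pose let the fingers close. It gives the time, the measured TCP pose, the force and the opening at its end, in the units of the state.
- bot.get_obs(): the state, without advancing time (a new reading comes with each control period).
- bot.camera(name): name is "side" or "top"; returns the picture (400x640x3 uint8, red, green, blue); there is no depth.
- bot.calibration(name): a dict with "intrinsics" (3x3 intrinsics, pixels), "xyz" and "attitude" of the camera in the world. Camera axes: x right, y down, z forward; pixel columns grow to the right and rows downward; lengths in m; the calibration is good to about 2 mm. A picture is of the moment at which its call begins. calibration takes no time and is no camera call.
- bot.job_done(): hands the job in, once; it reports no verdict.
Trained networks look in the newest picture that a camera, given by its name, has taken for a name from the list of things; names that differ only in an ending like _2 or _b are one class to them, and where a whole thing is asked for, a point or a joint stands for the part that bears it (a point fixed in the world has none). Each returns a list of dicts, best first, with "score" (0 to 1); they miss things now and then, are a little off and sometimes report something else, mostly with a low value. They report only what shows in the picture. A call takes as long as a camera call.
- bot.masks_of(camera, target): "pixels" (400x640 bool, what is visible of it) and "extent" ([left, top, width, height] as shares, 0 to 1, of the picture: columns of its width, rows of its height, round what is visible of it).
- bot.spot_point(camera, target): "point" ([column, row] as shares, 0 to 1, of the picture: columns of its width, rows of its height: a listed point, or the origin of a listed thing).
The state is a dict: "clock": time; "joint_pos": joint angles; "joint_vel": joint speeds; "tau": joint torques, N m; "eef_pos": TCP position; "tool_rot": TCP orientation; "ft_force": force on the tool from outside, world axes, zero at the start; "ft_torque": the same for the moment, N m; "grip_width": finger opening in m.
Only numpy, scipy, OpenCV 4.12 (cv2) and the standard library are available. Lean on these libraries where they do the work, as an engineer would, in place of code of your own. Each camera call takes 0.05 s, during which the arm holds its last target.

## Working session

There is one attempt and no reset: what is moved stays moved. The work goes in short steps, Python scripts to look and compute and a shell command to move; the robot and the scene stay as the last step left them, time stands still between calls to the robot, and variables do not carry over. Pictures are saved under pics/ and viewed, and the job is handed in when it is done.

```bash
mkdir -p pics; ls
python3 - <<'E'
from workcell import bot
import cv2
for c in("side","top"):
    im=bot.camera(c); cv2.imwrite(f"pics/{c}0.png",im[:,:,::-1])
    k=bot.calibration(c); print(c,k)
    for t in ("ring","base","slot","tray_mid","pencup","first_notch","stapler","notes"):
        print(t,[(round(d["score"],2),round(d["point"][0]*640,1),round(d["point"][1]*400,1)) for d in bot.spot_point(c,t)[:2]])
o=bot.get_obs();print(o)
E
```

```text
pics
side {'intrinsics': array([[451.57405108,   0.        , 318.32818598],
       [  0.        , 451.57405108, 197.62161671],
       [  0.        ,   0.        ,   1.        ]]), 'xyz': array([ 0.31404253, -0.58284171,  0.9380592 ]), 'attitude': array([ 0.91253183, -0.23250858,  0.07997764, -0.32684705])}
ring [(0.47, 264.1, 250.8)]
base [(0.96, 316.9, 247.0)]
slot [(0.65, 334.2, 214.9)]
tray_mid [(0.58, 391.6, 262.8)]
pencup [(0.8, 337.4, 187.5)]
first_notch [(0.94, 261.1, 260.1)]
stapler [(0.61, 270.3, 179.3)]
notes [(0.73, 359.3, 337.2), (0.53, 315.8, 246.9)]
top {'intrinsics': array([[448.86468074,   0.        , 320.63210554],
       [  0.        , 448.86468074, 200.10861038],
       [  0.        ,   0.        ,   1.        ]]), 'xyz': array([0.53745784, 0.04489525, 1.05743853]), 'attitude': array([-0.70114303,  0.71178632, -0.03269043,  0.02626813])}
ring [(0.4, 351.3, 270.8)]
base [(0.73, 353.0, 211.1)]
slot [(0.9, 355.2, 180.8), (0.24, 349.9, 210.5)]
tray_mid [(0.88, 410.7, 155.0)]
pencup [(0.93, 295.3, 153.4)]
first_notch [(0.82, 350.5, 269.5)]
stapler [(0.67, 248.8, 217.8)]
notes [(0.71, 350.0, 210.8)]
{'clock': 0.9, 'joint_pos': array([-1.32500437e+00,  2.40591064e-01,  5.03255459e-03,  1.33519077e+00,
       -2.10398624e-06,  1.57076575e+00]), 'joint_vel': array([ 0.00151613,  0.00094624, -0.00011079, -0.00139938, -0.00031446,
       -0.00086027]), 'tau': array([-8.17603304e-04, -3.72192800e+01,  2.52694631e+01,  1.10873556e-03,
       -4.27569660e-05, -5.96212658e-06]), 'eef_pos': array([ 0.12166633, -0.48499124,  0.23132338]), 'tool_rot': array([9.92455914e-01, 1.22602029e-01, 1.83947661e-06, 2.34768706e-05]), 'ft_force': array([-0.29216244, -0.59713454, -0.71491954]), 'ft_torque': array([ 0.0130782 , -0.03471739, -0.03947213]), 'grip_width': 0.08518362599280524}
```

View pics/top0.png

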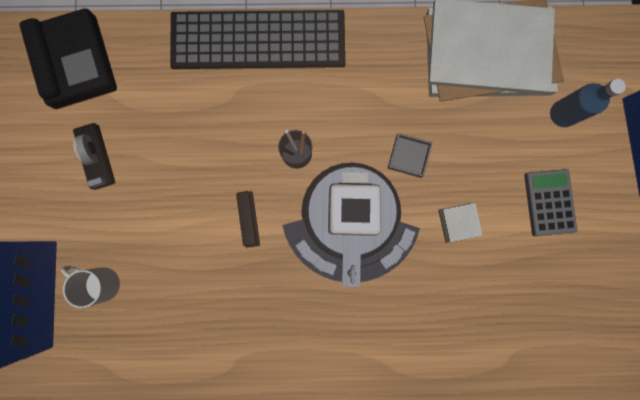

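View pics/side0.png

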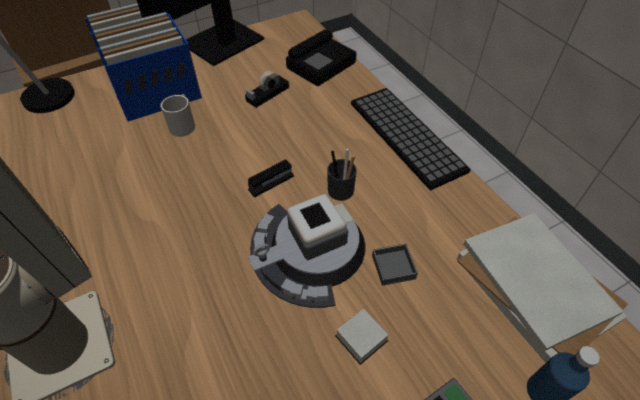

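```bash
cat > h.py <<'E'
import numpy as np
from workcell import bot
from scipy.spatial.transform import Rotation as R
K={c:bot.calibration(c) for c in("side","top")}
def ray(c,u,v):
    k=K[c]; d=np.linalg.inv(k["intrinsics"])@[u,v,1]
    return np.array(k["xyz"]),R.from_quat(k["attitude"]).apply(d)
def atz(c,u,v,z):
    o,d=ray(c,u,v); return o+d*(z-o[2])/d[2]
def proj(c,p):
    k=K[c]; q=R.from_quat(k["attitude"]).inv().apply(np.array(p)-k["xyz"]); q=k["intrinsics"]@q; return q[:2]/q[2]
E
python3 - <<'E'
from h import *
np.set_printoptions(precision=4,suppress=True)
for n,z,s,t in [("ring",.078,(264.1,250.8),(351.3,270.8)),("notch",.03,(261.1,260.1),(350.5,269.5)),("base",0,(316.9,247),(353,211.1)),("slot",.094,(334.2,214.9),(355.2,180.8)),("tray",.014,(391.6,262.8),(410.7,155)),("cup",0,(337.4,187.5),(295.3,153.4)),("notes",0,(359.3,337.2),(350,210.8)),("stap",0,(270.3,179.3),(248.8,217.8))]:
    print(n,atz("side",*s,z)[:2],atz("top",*t,z)[:2])
E
```

```text
ring [ 0.4648 -0.0382] [ 0.4649 -0.0286]
notch [ 0.4566 -0.0279] [ 0.4643 -0.0304]
base [ 0.5973 -0.0412] [ 0.5986 -0.0414]
slot [ 0.6468 -0.0364] [ 0.6587 -0.0399]
tray [ 0.7269 -0.173 ] [ 0.7282 -0.1792]
cup [0.7381 0.1018] [0.7384 0.0933]
notes [ 0.5681 -0.2865] [ 0.5994 -0.0343]
stap [0.5897 0.2175] [0.5865 0.2043]
```

Run:
```python
from h import *
import cv2
im=cv2.imread("pics/top0.png")[150:300,270:430]; cv2.imwrite("pics/t0z.png",cv2.resize(im,None,fx=5,fy=4*1.0,interpolation=cv2.INTER_CUBIC) if 0 else cv2.resize(im,(640,600),interpolation=cv2.INTER_CUBIC))
im=cv2.imread("pics/side0.png")[190:310,240:380]; cv2.imwrite("pics/s0z.png",cv2.resize(im,(700,600),interpolation=cv2.INTER_CUBIC))
```

```text
(no output)
```

View pics/t0z.png

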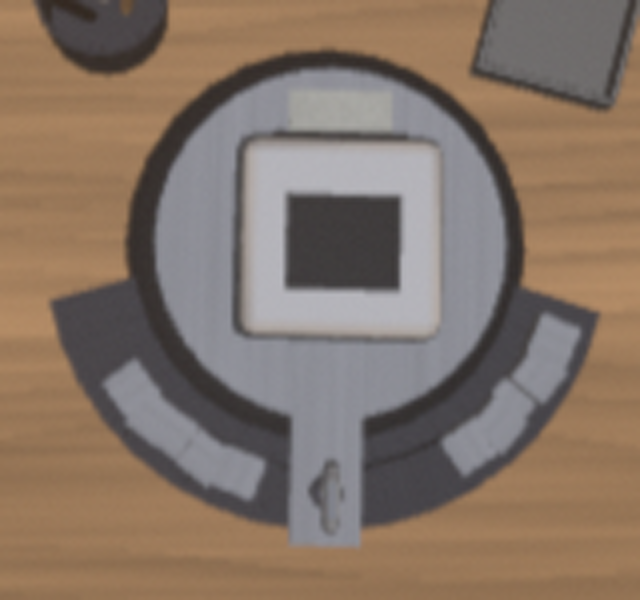

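View pics/s0z.png

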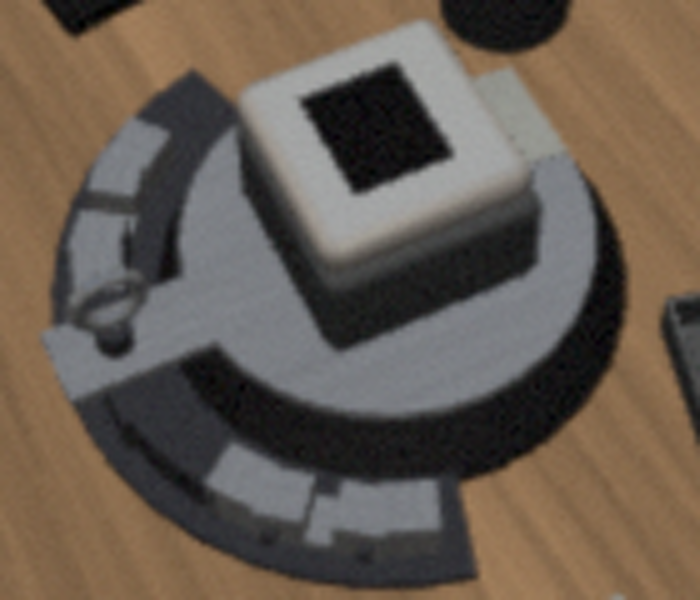

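Run:
```python
from h import *
import cv2
np.set_printoptions(precision=4,suppress=True)
f=lambda x,y:(x/4+270-.4,y/4+150-.4)
g=lambda x,y:(x/5+240-.4,y/5+190-.4)
print("plate",atz("top",*f(331,244),.042))
print("ring top bar", atz("top",*f(332,497),.09), "bushing",atz("top",*f(318,492),.056))
print("tongue end",atz("top",*f(288,546),.042),atz("top",*f(361,546),.042))
print("tongue root",atz("top",*f(291,430),.042),atz("top",*f(363,430),.042))
print("lid",[atz("top",*f(*p),.127)[:2] for p in((240,138),(441,138),(441,336),(238,336))])
print("notch L",atz("top",*f(190,440),.03),atz("side",*g(107,203),.03))
print("notch R",atz("top",*f(515,388),.03),atz("side",*g(322,500),.03))
print("ring side",atz("side",*g(112,300),.078), "bushing side",atz("side",*g(114,338),.056))
for c in("top","side"):
  for t in("base","tray_mid","pencup","swivel","ring"):
    for d in bot.masks_of(c,t)[:1]:
        m=d["pixels"]; ys,xs=np.nonzero(m); print(c,t,d["score"],m.sum(),xs.min(),xs.max(),ys.min(),ys.max(),xs.mean(),ys.mean())
b=np.array([.5980,-.0412])
```

```text
plate [ 0.5974 -0.0365  0.042 ]
ring top bar [ 0.4593 -0.0303  0.09  ] bushing [ 0.4594 -0.0253  0.056 ]
tongue end [ 0.4287 -0.0089  0.042 ] [ 0.4281 -0.0497  0.042 ]
tongue root [ 0.4931 -0.0118  0.042 ] [ 0.4924 -0.0523  0.042 ]
lid [array([0.6484, 0.0166]), array([ 0.6469, -0.0884]), array([ 0.5438, -0.0856]), array([0.5454, 0.0194])]
notch L [0.4878 0.045  0.03  ] [0.491  0.0505 0.03  ]
notch R [ 0.5143 -0.1407  0.03  ] [ 0.5095 -0.1438  0.03  ]
ring side [ 0.462 -0.033  0.078] bushing side [ 0.4582 -0.0381  0.056 ]
top base 0.65 10418 282 418 163 286 349.4789786907276 223.21222883470915
top tray_mid 0.58 1386 388 431 134 177 409.3225108225108 155.56565656565655
top pencup 0.58 1028 279 311 130 169 295.3920233463035 149.09046692607004
top swivel 0.95 6505 309 395 168 286 351.8934665641814 215.8261337432744
top ring 0.31 1075 278 311 129 168 294.97767441860464 148.65395348837208
side base 0.78 8260 249 364 195 306 308.98050847457625 248.14648910411623
side tray_mid 0.93 1383 372 417 244 285 394.3304410701374 264.0412147505423
side pencup 0.93 1093 327 356 149 200 341.5818847209515 176.9377859103385
side swivel 0.92 5632 248 358 194 273 311.2537286931818 238.28639914772728
side ring 0.68 1436 372 417 244 285 394.258356545961 264.1406685236769
```

```bash
python3 -m inch '[[0.436,-0.357,0.03,0.134,0],[0.436,-0.357,0.03,0.134,0],[0.436,-0.357,0.03,0.134,0],[0.436,-0.357,0.03,0.134,0],[0.436,-0.357,0.03,0.134,0],[0.436,-0.357,0.03,0.134,0],[0.436,-0.357,0.03,0.134,0],[0.436,-0.357,0.03,0.134,0],[0.436,-0.357,0.03,0.134,0],[0.436,-0.357,0.03,0.134,0]]'
python3 - <<'E'
from h import *
import cv2
np.set_printoptions(precision=4,suppress=True)
o=bot.get_obs(); print(o["eef_pos"],R.from_quat(o["tool_rot"]).as_matrix(),o["clock"],o["ft_force"])
im=bot.camera("side"); cv2.imwrite("pics/s1.png",im[:,:,::-1])
E
```

```text
clock: 2.65
eef_pos: [0.4595, -0.0294, 0.2009]
tool_rot: [1.0, -0.014, 0.0, -0.0]
ft_force: [-0.4, -0.6, 0.9]
grip_width: 0.0853
[ 0.4595 -0.0294  0.2009] [[ 0.9996 -0.0284  0.0004]
 [-0.0284 -0.9996  0.0005]
 [ 0.0004 -0.0005 -1.    ]] 2.65 [-0.3609 -0.5564  0.9146]
```

View pics/s1.png

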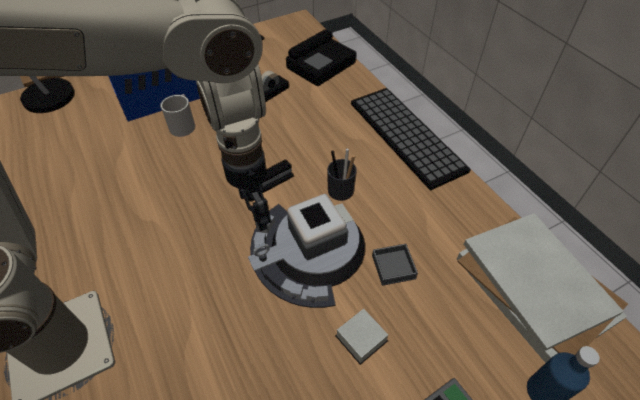

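```bash
python3 -m inch '[[0,0,0.06,0,0],[0,0,0.11,0,0],[0,0,0.129,0,0],[0,0,0.129,0,0]]'
python3 - <<'E'
from h import *
import cv2
np.set_printoptions(precision=4,suppress=True)
o=bot.get_obs(); print(o["eef_pos"],o["clock"],o["ft_force"])
im=bot.camera("side"); cv2.imwrite("pics/s2z.png",cv2.resize(im[180:300,220:360,::-1],(700,600),interpolation=cv2.INTER_CUBIC))
E
```

```text
clock: 3.2
eef_pos: [0.4554, -0.0338, 0.071]
tool_rot: [1.0, -0.019, -0.002, 0.0]
ft_force: [-0.6, -0.2, -0.2]
grip_width: 0.0851
[ 0.4554 -0.0338  0.071 ] 3.2 [-0.5852 -0.2421 -0.2468]
```

View pics/s2z.png

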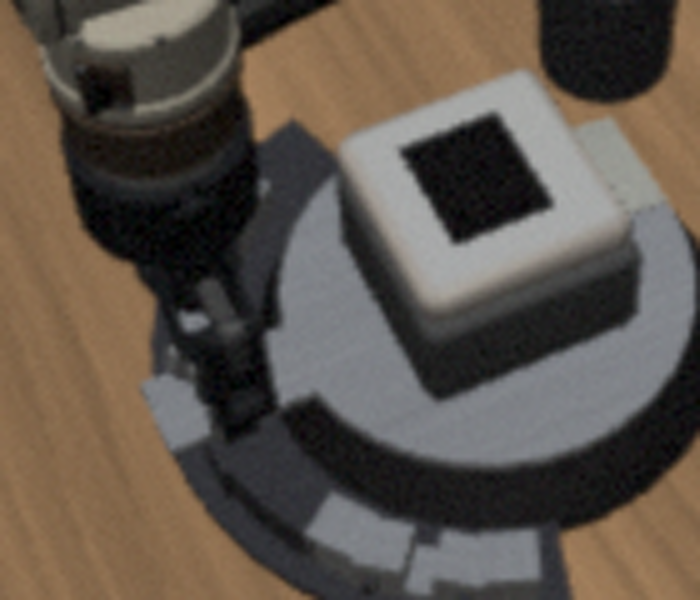

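```bash
python3 -m inch '[[0,0,0,0,0.6],[0,0,0,0,0.78],[0,0,0,0,0.78],[0,0,0,0,0.78]]'
python3 - <<'E'
from h import *
import cv2
np.set_printoptions(precision=4,suppress=True)
o=bot.get_obs(); print(o["eef_pos"],o["clock"],o["ft_force"],o["grip_width"])
for c,a,b in(("side",190,230),("top",220,300)):
  im=bot.camera(c); cv2.imwrite(f"pics/{c}3z.png",cv2.resize(im[a:a+80,b:b+100,::-1],(750,600),interpolation=cv2.INTER_CUBIC))
E
```

```text
clock: 3.75
eef_pos: [0.4579, -0.0326, 0.0727]
tool_rot: [1.0, -0.017, 0.0, 0.0]
ft_force: [0.6, -0.1, -0.3]
grip_width: 0.019
[ 0.4579 -0.0326  0.0727] 3.75 [ 0.5961 -0.1078 -0.254 ] 0.018983706037170176
```

View pics/side3z.png

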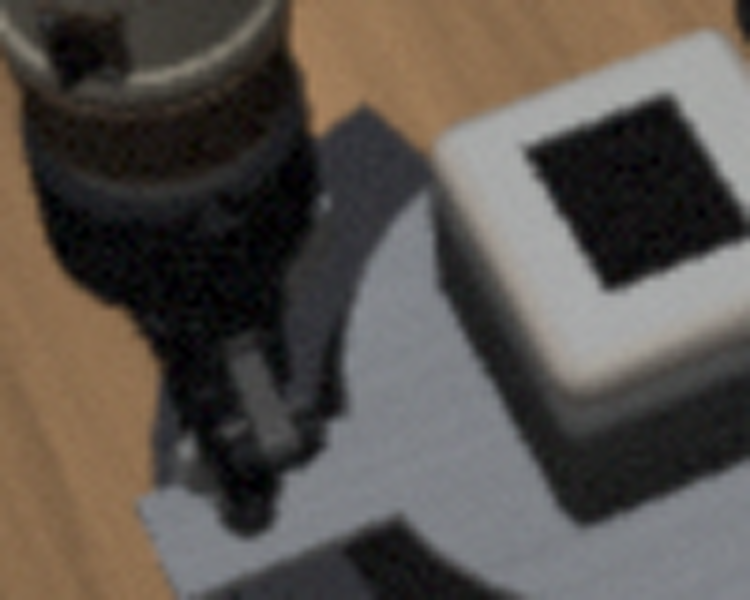

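View pics/top3z.png

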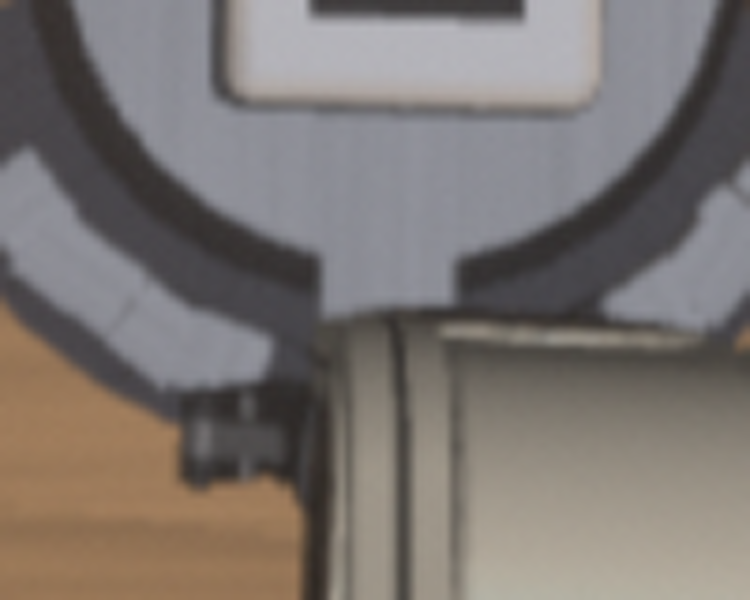

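```bash
python3 -m inch '[[0,0,0,0,0.82],[0,0,0,0,0.82]]'; python3 -m inch '[[0,0,0,0,0.84],[0,0,0,0,0.84]]'; python3 -m inch '[[0,0,0,0,0.86],[0,0,0,0,0.86]]'
```

```text
clock: 4.1
eef_pos: [0.4576, -0.0326, 0.0722]
tool_rot: [1.0, -0.017, -0.0, -0.0]
ft_force: [-0.7, 0.3, -0.6]
grip_width: 0.0156
clock: 4.35
eef_pos: [0.4577, -0.0326, 0.0723]
tool_rot: [1.0, -0.017, -0.0, 0.0]
ft_force: [-1.1, 0.6, 1.3]
grip_width: 0.0139
clock: 4.6
eef_pos: [0.4577, -0.0326, 0.0723]
tool_rot: [1.0, -0.017, -0.0, 0.0]
ft_force: [-0.8, 0.3, -0.2]
grip_width: 0.0119
```

```bash
python3 -m inch '[[0,0,0,0,0.875],[0,0,0,0,0.875]]'; python3 -m inch '[[0,0,0,0,0.89],[0,0,0,0,0.89]]'; python3 -m inch '[[0,0,0,0,0.9],[0,0,0,0,0.9]]'
```

```text
clock: 4.85
eef_pos: [0.4577, -0.0326, 0.0723]
tool_rot: [1.0, -0.017, 0.0, 0.0]
ft_force: [1.0, 0.0, 0.4]
grip_width: 0.0108
clock: 5.1
eef_pos: [0.4577, -0.0324, 0.0723]
tool_rot: [1.0, -0.017, -0.0, -0.0]
ft_force: [0.4, 1.1, 0.5]
grip_width: 0.009
clock: 5.35
eef_pos: [0.4577, -0.0325, 0.0723]
tool_rot: [1.0, -0.017, -0.0, -0.0]
ft_force: [0.3, 1.3, -0.4]
grip_width: 0.0082
```

```bash
python3 -m inch '[[0,0,0,0,0.92],[0,0,0,0,0.94],[0,0,0,0,1],[0,0,0,0,1]]'
```

```text
clock: 5.85
eef_pos: [0.4577, -0.0326, 0.0724]
tool_rot: [1.0, -0.017, 0.0, -0.0]
ft_force: [-0.4, 0.8, 1.5]
grip_width: 0.0063
```

```bash
python3 -m inch '[[0,0,-0.003,0,1],[0,0,-0.006,0,1],[0,0,-0.009,0,1],[0,0,-0.0115,0,1],[0,0,-0.0115,0,1],[0,0,-0.0115,0,1]]'
```

```text
clock: 6.6
eef_pos: [0.4576, -0.0326, 0.0836]
tool_rot: [1.0, -0.017, -0.0, -0.0]
ft_force: [3.2, 1.6, -10.6]
grip_width: 0.0059
```

```bash
python3 -m inch '[[0.0002,-0.007,0,0.0239,1],[0.0007,-0.014,0,0.0477,1],[0.0018,-0.0223,0,0.0764,1]]';python3 -m inch '[[0,0,0,0,1]]'
```

```text
clock: 6.98
eef_pos: [0.4577, -0.0484, 0.0848]
tool_rot: [0.998, -0.065, 0.004, -0.023]
ft_force: [13.1, 22.4, -12.6]
grip_width: 0.0063
clock: 7.1
eef_pos: [0.458, -0.049, 0.085]
tool_rot: [0.998, -0.065, 0.004, -0.023]
ft_force: [9.8, 18.4, -11.4]
grip_width: 0.0064
```

Run:
```python
from h import *
import cv2
np.set_printoptions(precision=4,suppress=True)
o=bot.get_obs(); print(o)
for c,a,b in(("side",180,200),("top",170,250)):
  im=bot.camera(c); cv2.imwrite(f"pics/{c}4z.png",cv2.resize(im[a:a+120,b:b+160,::-1],(800,600),interpolation=cv2.INTER_CUBIC))
```

```text
{'clock': 7.1, 'joint_pos': array([-0.1369,  0.2829, -0.3494,  0.9331,  0.046 ,  3.1353]), 'joint_vel': array([ 0.0137,  0.0013,  0.0006,  0.0018, -0.0089,  0.0025]), 'tau': array([-11.3059, -39.2839,  19.9579,   3.2043,  -4.2231,   2.4915]), 'eef_pos': array([ 0.458, -0.049,  0.085]), 'tool_rot': array([ 0.9976, -0.0651,  0.0044, -0.0227]), 'ft_force': array([  9.8313,  18.3577, -11.4022]), 'ft_torque': array([ 2.4824, -2.1633,  2.4319]), 'grip_width': 0.006397385457227898}
```

View pics/side4z.png

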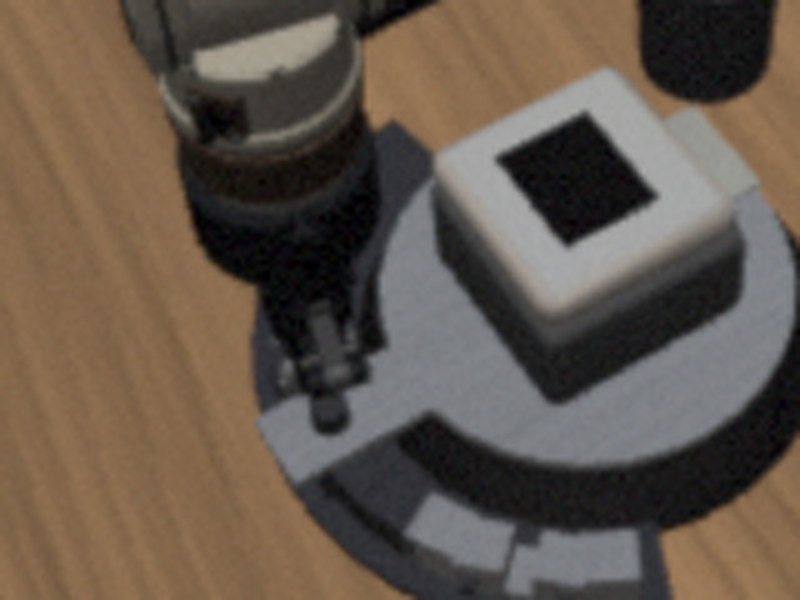

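View pics/top4z.png

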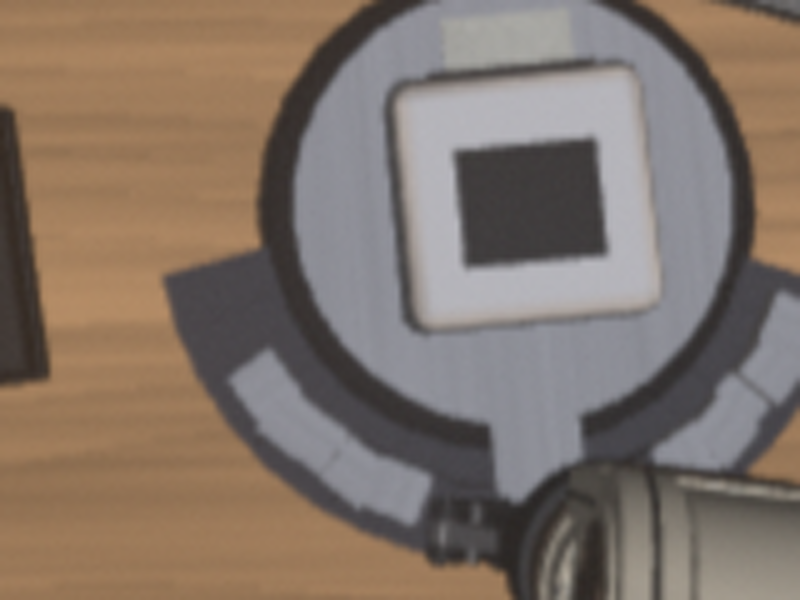

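```bash
python3 -m inch '[[0.0047,0.036,0,-0.1241,1],[0.0047,0.036,0,-0.1241,1],[0.0047,0.036,0,-0.1241,1],[0.0047,0.036,0,-0.1241,1]]'; python3 -c "
from h import *
print(bot.get_obs()['joint_pos'])"
```

```text
clock: 7.7
eef_pos: [0.4646, -0.0832, 0.0859]
tool_rot: [0.997, 0.066, 0.014, -0.023]
ft_force: [22.5, 23.2, -12.1]
grip_width: 0.006
[-0.21082684  0.29522861 -0.32913724  0.93158669  0.05219881  2.79837591]
```

```bash
python3 -m inch '[[0,0,0.002,-0.05,1],[0,0,0.003,-0.095,1],[0,0,0.003,-0.095,1],[0,0,0.003,-0.095,1]]'; python3 -c "
from h import *
print(bot.get_obs()['joint_pos'],bot.get_obs()['ft_torque'])"
```

```text
clock: 8.2
eef_pos: [0.4658, -0.0866, 0.0836]
tool_rot: [0.987, 0.161, 0.017, -0.018]
ft_force: [23.7, 13.3, -11.5]
grip_width: 0.0061
[-0.21342348  0.29855825 -0.33136154  0.9224729   0.04624029  2.60436804] [ 2.20321968 -4.55595014  0.31986132]
```

```bash
python3 -m inch '[[0.002,0,0,0,1],[0.003,0,0,0,1],[0.003,0,0,0,1]]'; python3 -c "
from h import *
o=bot.get_obs()
print(R.from_quat(o['tool_rot']).as_matrix().round(4),o['eef_pos'],o['ft_force'],o['ft_torque'])"
```

```text
clock: 8.57
eef_pos: [0.4659, -0.0865, 0.0827]
tool_rot: [0.987, 0.161, 0.014, -0.018]
ft_force: [18.3, 10.2, -11.3]
grip_width: 0.0061
[[ 0.9479  0.3179  0.0222]
 [ 0.3169 -0.9476  0.0393]
 [ 0.0335 -0.0302 -0.999 ]] [ 0.4658906  -0.08647243  0.082694  ] [ 18.34898533  10.20101929 -11.26141996] [ 1.63532679 -3.65484136  0.3882432 ]
```

```bash
python3 -m inch '[[0.003,0,0,0,1],[0.006,0,0,0,1],[0.009,0,0,0,1],[0.009,0,0,0,1]]'; python3 -c "
from h import *
o=bot.get_obs()
print(R.from_quat(o['tool_rot']).as_matrix().round(4),o['eef_pos'],o['ft_force'],o['ft_torque'])"
```

```text
clock: 9.07
eef_pos: [0.4661, -0.0856, 0.0809]
tool_rot: [0.987, 0.159, 0.006, -0.017]
ft_force: [1.8, 2.7, 2.7]
grip_width: 0.0061
[[ 0.9491  0.3148  0.0059]
 [ 0.3144 -0.9487  0.0346]
 [ 0.0165 -0.031  -0.9994]] [ 0.46605681 -0.08564632  0.08093325] [1.83165445 2.67652315 2.66557989] [ 0.27397582 -0.37644341  0.48867177]
```

```bash
python3 -m inch '[[0,0,0,0,0.85],[0,0,0,0,0.7],[0,0,0,0,0.4],[0,0,-0.01,0,0.3],[0,0,-0.06,0,0.3],[0,0,-0.08,0,0.3],[0,0,-0.08,0,0.3]]'; python3 -c "
from h import *
import cv2
o=bot.get_obs()
print(R.from_quat(o['tool_rot']).as_matrix().round(4),o['eef_pos'],o['ft_force'],o['joint_pos'])
for c in('side','top'):
  im=bot.camera(c); cv2.imwrite(f'pics/{c}5.png',im[:,:,::-1])
"
```

```text
clock: 9.95
eef_pos: [0.4665, -0.089, 0.162]
tool_rot: [0.987, 0.159, 0.007, -0.016]
ft_force: [-1.2, -0.6, 0.1]
grip_width: 0.0596
[[ 0.9493  0.3144  0.0088]
 [ 0.314  -0.9488  0.0335]
 [ 0.0189 -0.029  -0.9994]] [ 0.46652834 -0.08895281  0.16195492] [-1.21152334 -0.60074326  0.06253873] [-0.21050697  0.2336629  -0.19085788  1.14468429  0.03458537  2.61142649]
```

View pics/side5.png

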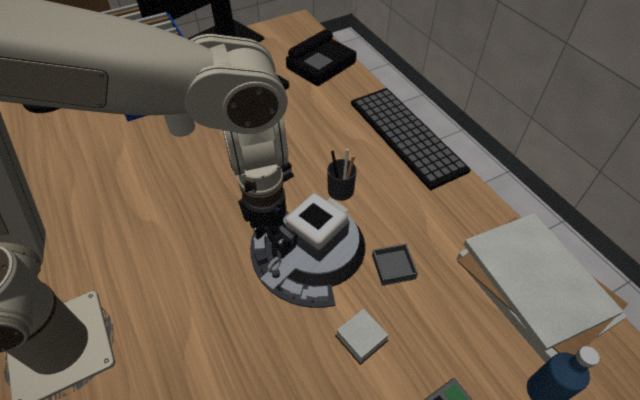

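View pics/top5.png

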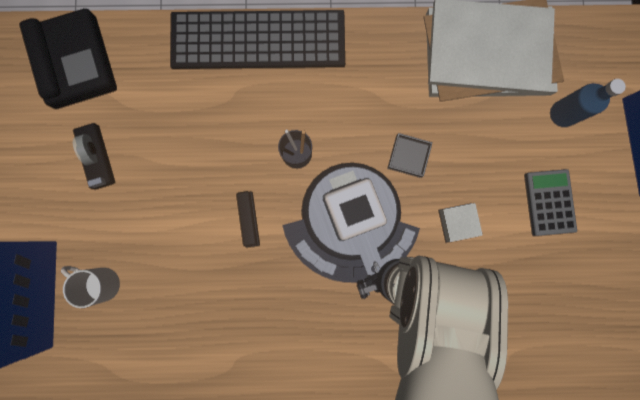

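```bash
python3 -m inch '[[0,0,0,-0.75,0],[0,0,0,-0.75,0],[0,0,0,-0.75,0],[0,0,0,-0.75,0],[0,0,0,-0.75,0],[0,0,0,-0.75,0],[0,0,0,-0.75,0],[0,0,0,-0.75,0],[0,0,0,-0.75,0]]'; python3 -m inch '[[0,0,0,-0.75,0],[0,0,0,-0.75,0],[0,0,0,-0.75,0],[0,0,0,-0.75,0],[0,0,0,-0.75,0],[0,0,0,-0.75,0],[0,0,0,-0.75,0],[0,0,0,-0.75,0],[0,0,0,-0.75,0],[0,0,0,-0.75,0]]'; python3 -c "
from h import *
import cv2
o=bot.get_obs()
print(R.from_quat(o['tool_rot']).as_matrix().round(4),o['eef_pos'],o['ft_force'],o['joint_pos'])
for c,a,b in(('side',180,200),('top',170,280)):
  im=bot.camera(c); cv2.imwrite(f'pics/{c}6z.png',cv2.resize(im[a:a+120,b:b+160,::-1],(800,600),interpolation=cv2.INTER_CUBIC))
"
```

```text
clock: 11.18
eef_pos: [0.4637, -0.0882, 0.1579]
tool_rot: [0.584, 0.811, 0.014, -0.01]
ft_force: [0.2, 0.7, -0.5]
grip_width: 0.0852
clock: 12.42
eef_pos: [0.4639, -0.0882, 0.1582]
tool_rot: [-0.159, 0.987, 0.017, 0.003]
ft_force: [-0.4, 0.2, 0.5]
grip_width: 0.0853
[[-9.496e-01 -3.136e-01  9.000e-04]
 [-3.134e-01  9.490e-01  3.520e-02]
 [-1.190e-02  3.320e-02 -9.994e-01]] [ 0.46390713 -0.08824211  0.15822848] [-0.43983044  0.23425146  0.49763275] [-0.21023507  0.23780189 -0.1957887   1.14372547  0.03464781 -0.52931446]
```

View pics/side6z.png

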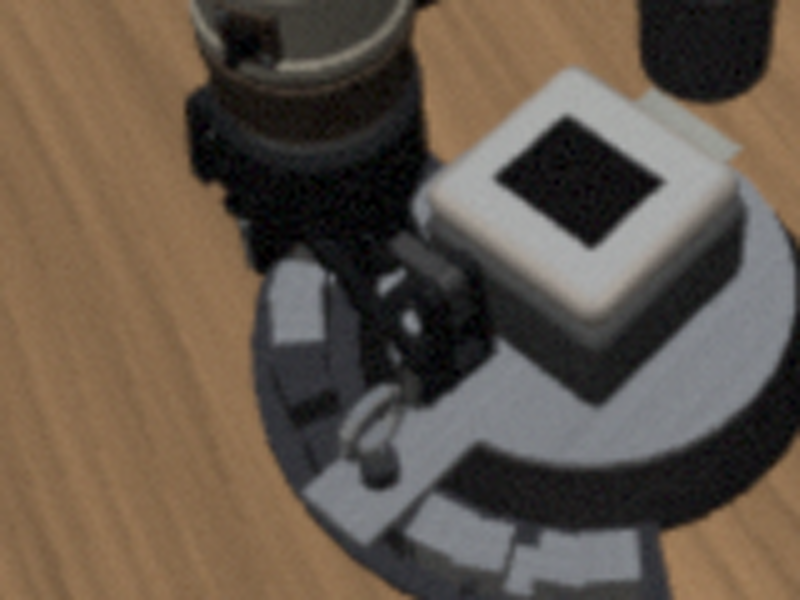

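View pics/top6z.png

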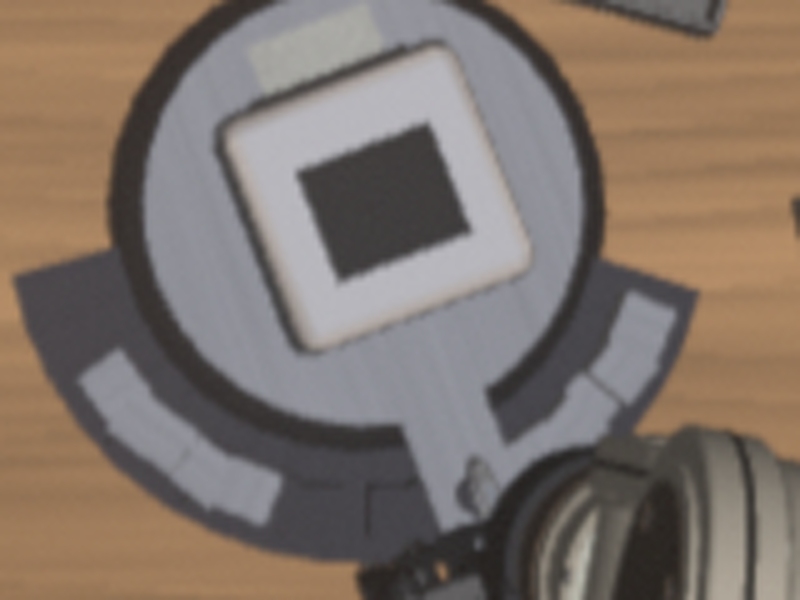

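```bash
python3 -m inch '[[-0.0019,-0.0007,0.03,-0.0115,0],[-0.0019,-0.0007,0.06,-0.0115,0],[-0.0019,-0.0007,0.0768,-0.0115,0],[-0.0019,-0.0007,0.0768,-0.0115,0.4],[-0.0019,-0.0007,0.0768,-0.0115,0.7],[-0.0019,-0.0007,0.0768,-0.0115,0.84],[-0.0019,-0.0007,0.0768,-0.0115,0.84],[-0.0019,-0.0007,0.0768,-0.0115,0.84]]'; python3 -m inch '[[0,0,0,0,0.86],[0,0,0,0,0.875]]';python3 -m inch '[[0,0,0,0,0.89],[0,0,0,0,0.9],[0,0,0,0,0.9]]'
```

```text
clock: 13.52
eef_pos: [0.4676, -0.0859, 0.0834]
tool_rot: [-0.171, 0.985, 0.017, 0.005]
ft_force: [0.3, 0.9, -0.1]
grip_width: 0.0136
clock: 13.78
eef_pos: [0.4673, -0.0859, 0.083]
tool_rot: [-0.171, 0.985, 0.017, 0.005]
ft_force: [0.6, -0.2, -0.3]
grip_width: 0.0104
clock: 14.15
eef_pos: [0.4671, -0.0855, 0.0829]
tool_rot: [-0.171, 0.985, 0.017, 0.005]
ft_force: [-0.2, 2.4, 0.5]
grip_width: 0.0084
```

Tighten, then lift 3 mm.

```bash
python3 -m inch '[[0,0,0,0,0.93],[0,0,0,0,1],[0,0,0,0,1]]'; python3 -m inch '[[0,0,-0.001,0,1],[0,0,-0.002,0,1],[0,0,-0.003,0,1],[0,0,-0.003,0,1]]';  python3 -c "
from h import *
o=bot.get_obs()
print(R.from_quat(o['tool_rot']).as_matrix().round(4),o['eef_pos'],o['ft_force'],o['joint_pos'])"
```

```text
clock: 14.52
eef_pos: [0.4672, -0.0857, 0.083]
tool_rot: [-0.171, 0.985, 0.017, 0.005]
ft_force: [-0.8, 2.0, 3.0]
grip_width: 0.006
clock: 15.02
eef_pos: [0.467, -0.0858, 0.0853]
tool_rot: [-0.171, 0.985, 0.017, 0.004]
ft_force: [3.4, 2.9, -10.8]
grip_width: 0.006
[[-0.9414 -0.3374  0.003 ]
 [-0.3371  0.9408  0.0352]
 [-0.0147  0.0322 -0.9994]] [ 0.46702462 -0.0857645   0.08533539] [  3.44509703   2.90237352 -10.76280298] [-0.20405633  0.31424385 -0.30233336  0.9584621   0.03511177 -0.54821503]
```

```bash
python3 -m inch '[[-0.0003,0.0084,0.0003,0.0287,1],[-0.001,0.0168,0.0005,0.0573,1],[-0.0023,0.0251,0.0008,0.086,1],[-0.004,0.0333,0.0011,0.1146,1],[-0.0063,0.0414,0.0013,0.1433,1],[-0.0063,0.0414,0.0013,0.1433,1]]'; python3 -c "
from h import *
o=bot.get_obs()
M=R.from_quat(o['tool_rot']).as_matrix()
print(M.round(4),o['eef_pos'],M.T@o['ft_force'],o['joint_pos'])"
```

```text
clock: 15.78
eef_pos: [0.4587, -0.0446, 0.0857]
tool_rot: [-0.023, 1.0, 0.017, 0.002]
ft_force: [1.0, 3.2, -11.6]
grip_width: 0.0061
[[-0.999  -0.0452  0.0027]
 [-0.0451  0.9984  0.0346]
 [-0.0042  0.0344 -0.9994]] [ 0.45865307 -0.04463067  0.08566899] [-1.10879411  2.78770738 11.71949646] [-0.11981682  0.2873577  -0.34033651  0.9445899   0.03464372 -0.16504797]
```

```bash
python3 -m inch '[[-0.0003,0.0084,0.0003,0.0287,1],[-0.001,0.0168,0.0006,0.0573,1],[-0.0023,0.0251,0.0009,0.086,1],[-0.004,0.0333,0.0012,0.1146,1],[-0.0063,0.0414,0.0015,0.1433,1],[-0.009,0.0493,0.0018,0.1719,1],[-0.009,0.0493,0.0018,0.1719,1]]'; python3 -c "
from h import *
o=bot.get_obs()
M=R.from_quat(o['tool_rot']).as_matrix()
print(M.round(4),o['eef_pos'],M.T@o['ft_force'],o['joint_pos'])"
```

```text
clock: 16.65
eef_pos: [0.4649, 0.0049, 0.0854]
tool_rot: [0.156, 0.988, 0.017, -0.002]
ft_force: [-0.8, 2.5, -10.6]
grip_width: 0.006
[[-0.9511  0.309   0.0012]
 [ 0.3088  0.9505  0.0348]
 [ 0.0096  0.0335 -0.9994]] [0.46490024 0.00492117 0.08536006] [ 1.40997688  1.80177882 10.65352534] [-0.0121501   0.29331711 -0.33272637  0.94396409  0.03483162  0.30198484]
```

```bash
python3 -m inch '[[-0.0002,0.007,0.0002,0.0239,1],[-0.0007,0.014,0.0005,0.0477,1],[-0.0016,0.0209,0.0007,0.0716,1],[-0.0028,0.0278,0.0009,0.0955,1],[-0.0028,0.0278,0.002,0.0955,1],[-0.0028,0.0278,0.0029,0.0955,1],[-0.0028,0.0278,0.0029,0.0955,1]]'; python3 -c "
from h import *
import cv2
o=bot.get_obs()
M=R.from_quat(o['tool_rot']).as_matrix()
print(M.round(4),o['eef_pos'],M.T@o['ft_force'],o['joint_pos'])
for c,a,b in(('side',180,200),('top',170,260)):
  im=bot.camera(c); cv2.imwrite(f'pics/{c}7z.png',cv2.resize(im[a:a+120,b:b+160,::-1],(800,600),interpolation=cv2.INTER_CUBIC))
"
```

```text
clock: 17.52
eef_pos: [0.4759, 0.0307, 0.0836]
tool_rot: [0.254, 0.967, 0.018, -0.004]
ft_force: [-3.1, 5.0, -10.1]
grip_width: 0.0063
[[-0.8708  0.4916  0.0011]
 [ 0.4913  0.8702  0.036 ]
 [ 0.0167  0.0319 -0.9994]] [0.47588513 0.0306602  0.08361553] [ 5.02811065  2.48003068 10.23562313] [ 0.04149849  0.31501963 -0.30652826  0.94666013  0.03589224  0.55548126]
```

View pics/top7z.png

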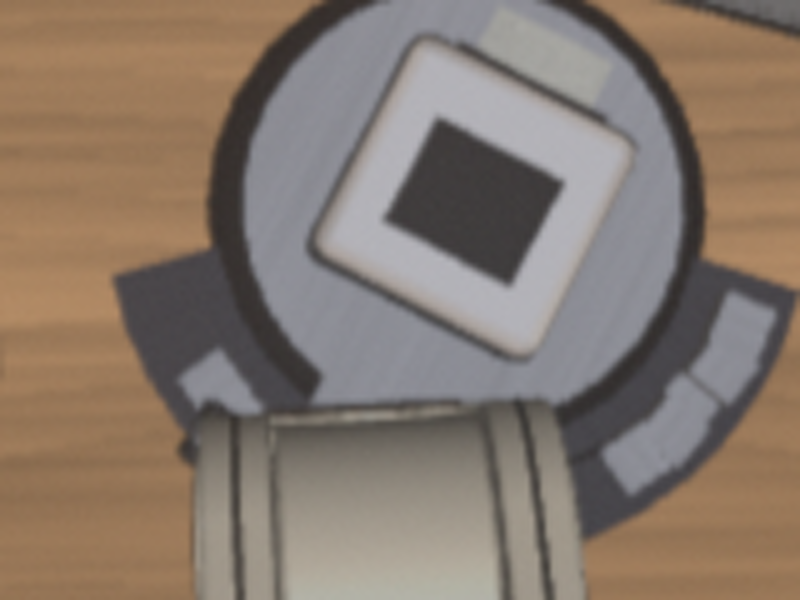

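View pics/side7z.png

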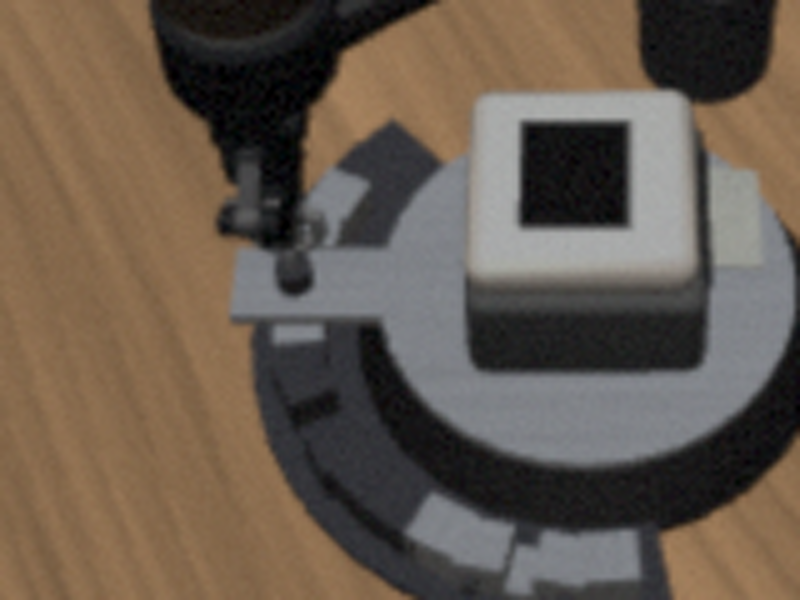

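```bash
python3 -m inch '[[0.001,0,0.0006,0,1],[0.002,0,0.0006,0,0.9],[0.002,0,0.0006,0,0.88],[0.002,0,0.0006,0,0.88]]';python3 -m inch '[[0,0,0.003,0,0.875],[0,0,0.006,0,0.875],[0,0,0.009,0,0.875],[0,0,0.009,0,0.875]]';  python3 -c "
from h import *
o=bot.get_obs()
M=R.from_quat(o['tool_rot']).as_matrix()
print(M.round(4),o['eef_pos'],M.T@o['ft_force'])"
```

```text
clock: 18.12
eef_pos: [0.4772, 0.031, 0.0846]
tool_rot: [0.255, 0.967, 0.017, -0.001]
ft_force: [-0.0, 0.4, 0.1]
grip_width: 0.0103
clock: 18.62
eef_pos: [0.4753, 0.0318, 0.074]
tool_rot: [0.255, 0.967, 0.017, -0.003]
ft_force: [-1.0, 1.0, -0.1]
grip_width: 0.0108
[[-0.8698  0.4934  0.0029]
 [ 0.4932  0.8692  0.0346]
 [ 0.0145  0.0315 -0.9994]] [0.47533983 0.03178194 0.07399   ] [1.38981105 0.34942104 0.10890335]
```

```bash
python3 -m inch '[[0,0.0014,0,0.0048,0.875],[0,0.0028,0.0001,0.0096,0.875],[-0.0001,0.0042,0.0001,0.0143,0.875],[-0.0001,0.0056,0.0002,0.0191,0.875],[-0.0002,0.007,0.0002,0.0239,0.875],[-0.0003,0.0084,0.0003,0.0287,0.875],[-0.0003,0.0098,0.0003,0.0334,0.875],[-0.0004,0.0112,0.0004,0.0382,0.875]]';  python3 -c "
from h import *
o=bot.get_obs()
M=R.from_quat(o['tool_rot']).as_matrix()
print(M.round(4),o['eef_pos'],M.T@o['ft_force'],o['ft_torque'])"
```

```text
clock: 19.62
eef_pos: [0.4815, 0.0415, 0.0744]
tool_rot: [0.294, 0.956, 0.017, -0.003]
ft_force: [-2.0, -1.7, -1.3]
grip_width: 0.0106
[[-0.8272  0.5619  0.0036]
 [ 0.5617  0.8266  0.0348]
 [ 0.0165  0.0308 -0.9994]] [0.4814546  0.04147096 0.07439028] [ 0.65095371 -2.58263495  1.20296239] [-0.35226165  0.43604975  0.03248242]
```

```bash
for i in 1; do python3 -m inch '[[0,0.0008,0,0.0029,0.875],[0,0.0017,0,0.0057,0.875],[0,0.0025,0.0001,0.0086,0.875],[0,0.0034,0.0001,0.0115,0.875],[-0.0001,0.0042,0.0001,0.0143,0.875]]';  python3 -c "
from h import *
o=bot.get_obs()
M=R.from_quat(o['tool_rot']).as_matrix()
print(o['eef_pos'],M.T@o['ft_force'],o['ft_torque'])"; done
```

```text
clock: 20.25
eef_pos: [0.4839, 0.0448, 0.0744]
tool_rot: [0.308, 0.951, 0.017, -0.004]
ft_force: [-2.7, -1.0, -2.1]
grip_width: 0.0109
[0.48390838 0.04481109 0.07440625] [ 1.58513819 -2.47936314  2.09492164] [-0.30363634  0.57470322  0.015182  ]
```

```bash
python3 -m inch '[[0,0.0008,0,0.0029,0.875],[0,0.0017,0,0.0057,0.875],[0,0.0025,0.0001,0.0086,0.875]]';  python3 -c "
from h import *
o=bot.get_obs()
M=R.from_quat(o['tool_rot']).as_matrix()
print(o['eef_pos'],M.T@o['ft_force'],o['ft_torque'])"
```

```text
clock: 20.62
eef_pos: [0.4855, 0.0468, 0.0744]
tool_rot: [0.317, 0.948, 0.017, -0.004]
ft_force: [-3.0, -1.1, -0.4]
grip_width: 0.011
[0.48552538 0.04679707 0.07439864] [ 1.71597549 -2.68206407  0.35610637] [-0.26424921  0.53946797  0.0296375 ]
```

```bash
python3 -m inch '[[0,0.0008,0,0.0029,0.875],[0,0.0017,0,0.0057,0.875]]'
```

```text
clock: 20.88
eef_pos: [0.4865, 0.0481, 0.0744]
tool_rot: [0.322, 0.946, 0.017, -0.004]
ft_force: [-3.1, -1.9, -1.3]
grip_width: 0.0107
```

```bash
python3 -m inch '[[0,0.0008,0,0.0029,0.875],[0,0.0017,0,0.0057,0.875]]'
```

```text
clock: 21.12
eef_pos: [0.4877, 0.0494, 0.0745]
tool_rot: [0.328, 0.945, 0.017, -0.004]
ft_force: [-1.9, -1.3, -1.9]
grip_width: 0.011
```

```bash
python3 -m inch '[[0,0.0008,0,0.0029,0.875],[0,0.0017,0,0.0057,0.875]]'
```

```text
clock: 21.38
eef_pos: [0.4889, 0.0507, 0.0746]
tool_rot: [0.334, 0.943, 0.017, -0.004]
ft_force: [-0.6, -1.3, -0.6]
grip_width: 0.0108
```

```bash
python3 -m inch '[[0,0.0008,0,0.0029,0.875],[0,0.0017,0,0.0057,0.875]]'
```

```text
clock: 21.62
eef_pos: [0.4903, 0.0523, 0.0749]
tool_rot: [0.339, 0.941, 0.017, -0.004]
ft_force: [-0.8, -0.5, -0.4]
grip_width: 0.0102
```

```bash
python3 -c "
from h import *
import cv2
for c,a,b in(('side',180,220),):
  im=bot.camera(c); cv2.imwrite(f'pics/{c}8z.png',cv2.resize(im[a:a+90,b:b+120,::-1],(800,600),interpolation=cv2.INTER_CUBIC))
"
```

```text
(no output)
```

View pics/side8z.png

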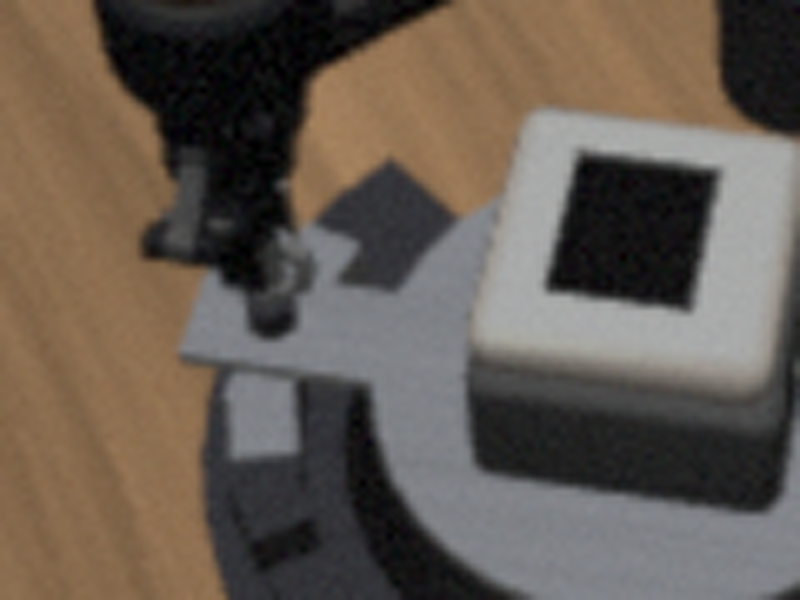

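```bash
python3 -m inch '[[0,0.0008,0,0.0029,0.875],[0,0.0008,0,0.0029,0.875]]'
```

```text
clock: 21.92
eef_pos: [0.4906, 0.0528, 0.0748]
tool_rot: [0.342, 0.94, 0.017, -0.004]
ft_force: [-0.9, -1.5, -0.6]
grip_width: 0.011
```

```bash
python3 -m inch '[[0,0.0007,0,0.0024,0.875],[0,0.0007,0,0.0024,0.875]]'
```

```text
clock: 22.18
eef_pos: [0.4908, 0.0533, 0.0748]
tool_rot: [0.344, 0.939, 0.017, -0.004]
ft_force: [-0.1, -1.8, 0.2]
grip_width: 0.0106
```

```bash
python3 -m inch '[[0,0.0007,0,0.0024,0.875],[0,0.0007,0,0.0024,0.875]]'
```

```text
clock: 22.42
eef_pos: [0.4912, 0.0539, 0.0747]
tool_rot: [0.347, 0.938, 0.017, -0.004]
ft_force: [0.1, -0.8, -0.6]
grip_width: 0.0105
```

```bash
python3 -m inch '[[0,0.0007,0,0.0024,0.875],[0,0.0007,0,0.0024,0.875]]'
```

```text
clock: 22.68
eef_pos: [0.4914, 0.0541, 0.0747]
tool_rot: [0.349, 0.937, 0.017, -0.004]
ft_force: [-0.3, -1.4, 1.5]
grip_width: 0.0107
```

```bash
python3 -m inch '[[0,0.0007,0,0.0024,0.875],[0,0.0007,0,0.0024,0.875]]'
```

```text
clock: 22.92
eef_pos: [0.4915, 0.0543, 0.0746]
tool_rot: [0.352, 0.936, 0.016, -0.004]
ft_force: [-1.9, -3.7, 2.2]
grip_width: 0.0106
```

```bash
python3 -m inch '[[0,-0.0015,0,-0.0048,0.87],[0,-0.0025,0,-0.0086,0.8],[0,-0.0025,0,-0.0086,0.6],[0,-0.0025,0,-0.0086,0.3],[0,-0.0025,-0.04,-0.0086,0],[0,-0.0025,-0.1,-0.0086,0],[0,-0.0025,-0.13,-0.0086,0],[0.06,-0.0025,-0.13,-0.0086,0],[0.1,-0.0025,-0.13,-0.0086,0],[0.1,-0.0025,-0.13,-0.0086,0]]';python3 -c "
from h import *
import cv2
np.set_printoptions(precision=4,suppress=True)
for c,a,b in(('side',180,220),('top',180,280)):
  im=bot.camera(c); cv2.imwrite(f'pics/{c}9.png',im[:,:,::-1]);cv2.imwrite(f'pics/{c}9z.png',cv2.resize(im[a:a+90,b:b+120,::-1],(800,600),interpolation=cv2.INTER_CUBIC))
  for t in('tray_mid','slot','ring','pin'):
    print(c,t,[(round(d['score'],2),(np.array(d['point'])*[640,400]).round(1)) for d in bot.spot_point(c,t)[:2]])
"
```

```text
clock: 24.18
eef_pos: [0.4128, 0.1155, 0.2069]
tool_rot: [0.341, 0.94, 0.017, -0.004]
ft_force: [0.2, 0.3, 0.1]
grip_width: 0.0856
side tray_mid [(0.77, array([390.2, 264.8]))]
side slot [(0.88, array([337.5, 226.7]))]
side ring [(0.4, array([259.4, 217.2]))]
side pin []
top tray_mid [(0.67, array([410.6, 155.3]))]
top slot [(0.85, array([370.1, 185.6])), (0.18, array([297.7, 154.9]))]
top ring [(0.63, array([312.3, 256.8]))]
top pin [(0.28, array([296.3, 154.3]))]
```

View pics/side9z.png

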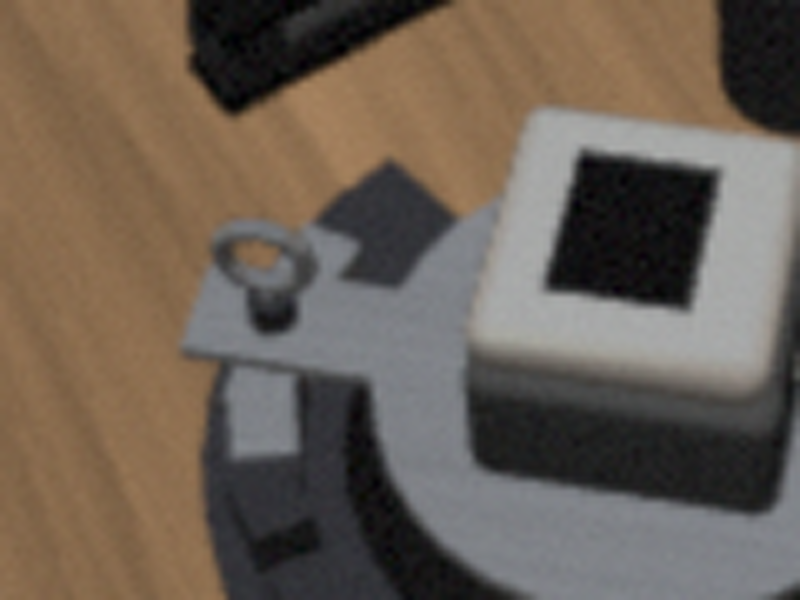

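View pics/top9.png

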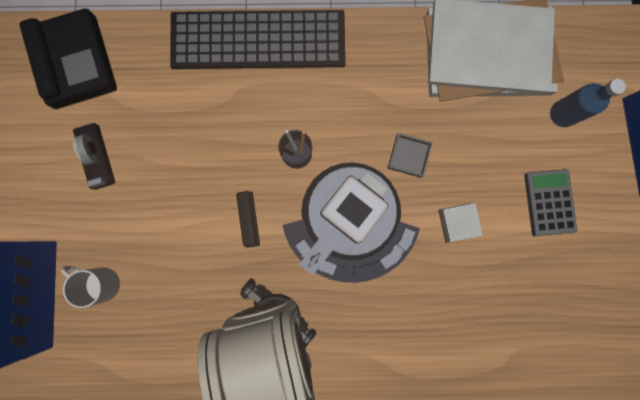

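```bash
python3 -c "
from h import *
np.set_printoptions(precision=4,suppress=True)
C=np.array([.5975,-.038])
for a in (.67,.69,.71):
  p=C+.14*np.array([-np.cos(a),np.sin(a)]); print(a,p)
  for z in (.056,.078,.087): 
    for c,s,o in(('side',6.667,(220,180)),): q=proj(c,[*p,z]); print(z,q,(q+.43-o)*s)
a=.34;p=C+.14*np.array([-np.cos(a),-np.sin(a)])
for z in (.056,.078,.087): print('riding pic6',z,(proj('side',[*p,z])+.4-[200,180])*5)
a=.035;p=C+.14*np.array([-np.cos(a),np.sin(a)])
for z in (.056,.078,.087): print('home pic0',z,(proj('side',[*p,z])+.4-[240,190])*5)
t=atz('top',410.6,155.3,.014)[:2]-C; print(np.degrees(np.arctan2(*t[::-1])),np.hypot(*t))
"
python3 - <<'E'
import cv2
a=cv2.imread('pics/side9.png')[195:240,240:285]
b=cv2.imread('pics/side0.png')[230:275,240:285]
cv2.imwrite('pics/cmp.png',cv2.resize(cv2.hconcat([b,a]),(800,400),interpolation=cv2.INTER_CUBIC))
E
```

```text
0.67 [0.4878 0.0489]
0.056 [258.9087 224.9646] [262.2713 302.6461]
0.078 [257.9081 219.5179] [255.6004 266.3329]
0.087 [257.4896 217.2395] [252.8098 251.1425]
0.69 [0.4895 0.0511]
0.056 [259.2152 224.0371] [264.3148 296.4624]
0.078 [258.2211 218.5846] [257.6871 260.11  ]
0.087 [257.8053 216.3037] [254.9148 244.9038]
0.71 [0.4913 0.0533]
0.056 [259.5431 223.1161] [266.5008 290.3219]
0.078 [258.5558 217.6577] [259.9185 253.931 ]
0.087 [258.1429 215.3746] [257.1652 238.7092]
riding pic6 0.056 [371.551  459.8502]
riding pic6 0.078 [367.427  434.3857]
riding pic6 0.087 [365.6987 423.714 ]
home pic0 0.056 [108.2434 330.309 ]
home pic0 0.078 [103.1661 304.1758]
home pic0 0.087 [101.0397 293.2308]
-47.31455107115827 0.19166726628347724
```

View pics/cmp.png

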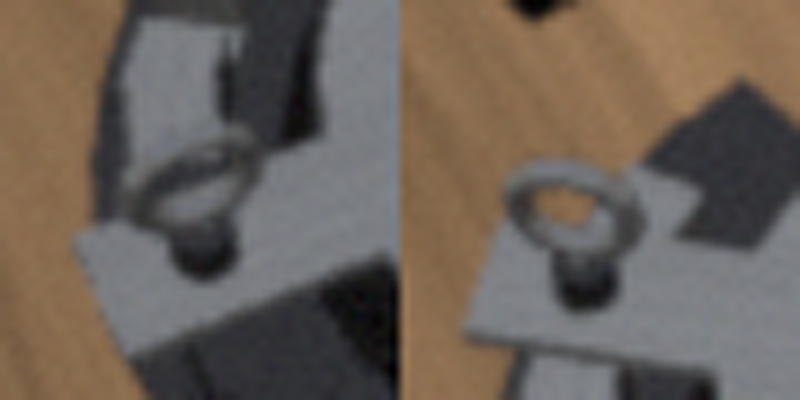

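```bash
python3 -c "
from h import *
o=bot.get_obs();print(o['clock'],o['ft_force'],abs(o['joint_vel']).max());bot.job_done()"
```

```text
24.675 [-0.65509788 -0.01880599  0.11435956] 0.00435751329879902
the job is handed in; nothing more can be done
```

The printer now faces the tray to within about 26 mm of its centre line (50 mm allowed). All my checks say the pin is home in the notch on that side. I handed the job in at about 24.7 s; it reports no verdict.

**What I did:** I pulled the ring up and then swung the printer the wrong way, to about q = +0.37. The last joint was at its range limit, so the arm could not turn. While I relieved it, the wrist saw up to about 32 N, with the pin lifted clear of the rim. I set the pin gently on the rim, turned the gripper half round and took the ring again. Then I swung back past the first notch to about q = −0.48. From there I loosened the fingers so the spring held the pin on the rim, and dragged it slowly until it dropped. After that I backed off, opened the fingers and moved clear.

**Last checks:**
- **Drop:** pushing took about 3 N while the pin rode the rim, fell to about 1 N at q ≈ −0.64, and rose to about 4 N against the far wall at about q = −0.67. That fits the notch position I had read from the pictures (−0.64).
- **Ring height:** in the side picture it matches the home height to about 1 mm. That is less certain than the 2 mm limit deserves, and I did not press the ring down to confirm it. A pin still riding on the rim would have sat about 9 mm higher.
- **Facing:** the slot points about 8° short of the tray.
- **Other things:** the tray shows in the same place in the pictures as at the start. The cup, stapler and note block look unmoved in the last top view, but I did not measure them. The gripper touches nothing.

The force on the pin itself could not be read directly. From the wrist force and the spring I estimate it stayed at about 13 N or less.

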